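Lock the bottle holder and open the safety cap

ROBOT

A 6-joint arm with a two-finger parallel gripper is mounted at the origin on the work surface. World frame = base frame: x ahead of the robot, y to its left, z up, the work surface at z = 0. Lengths are in m, angles in rad, forces in N, time in s.
With the tool pointing down it reaches from about 0.375 to 0.925 m from the base axis. Payload 5.7 kg.
Tool frame: the origin (TCP) lies at the very end of the fingers, on their centre line; the grasp point (between the pads) lies 19 mm behind it; z points along the fingers, y is the line along which they close (so a half turn about z gives the same grasp; the last joint's range is limited). The gripper opens to 85 mm and grips with 20 to 120 N. Pads are 22 mm wide; open, the fingers measure 114 mm over their backs; the gripper's body (76 mm by 85 mm) begins 54 mm behind the grasp point. The pads swing forward as they close: fully open they stand 13 mm farther back than shut.
Start: joints at [1.041, 0.359, 1.51, -0, 1.272, -0.115], TCP at [0.242, 0.549, 0.207] pointing down, gripper open.
Joint ranges: [-2.97, 2.97], [-1.01, 2.36], [0.21, 2.38], [-0.96, 4.11], [0.2, 2.71], [-2.98, 2.98]. Speed limits (rad/s): [2.39, 2.39, 3.14, 3.14, 3.14, 3.14].

INTERFACE

Orientations are given as a unit quaternion [x, y, z, w].
In Python, from station import read_state, read_camera, get_calibration, close_job gives the robot as it stands.
- The arm moves only by the tool send_rows, never from a script. Its argument "plan" is a list that holds one entry, the list of rows, each a list of 7 numbers: the turn, a rotation vector about the tool's x, y, z scaled (see below), then the shift along the tool's x, y, z scaled (see below), then the opening, from 0 (shut) to 1 (fully open). In form: [[[ax, ay, az, tx, ty, tz, gripper], ...]]. A call has 1 to 12 rows; each row shifts and turns the commanded pose from where the row before left it, along the tool's axes as they then stand; what a row does not reach is not made up. The controller multiplies each number of a shift by 0.03 m and each number of a turn by 6 degrees. A row lasts 1/10 s, in which the tool goes at most 50 mm and 8.59 degrees, less where a joint would pass 70% of its speed; a pose out of reach is approached as far as the arm can. A call with a number of a shift or a turn outside -1 to 1 is refused whole. A call with a gripper value outside its range is refused whole. The fingers move at their own pace and stop on an object; the grip force is fixed at half the most. Time passes only in rows, so rows that do not move let the fingers close. It gives the time, the measured TCP pose, the force, the opening and the grip force at its end, in the units of the state.
- read_state(): the state, without advancing time (a new reading comes with each control period).
- read_camera(name): name is "scene" or "top" or "wrist"; returns (picture, depth): 400x640x3 uint8, blue, green, red; 400x640 float32, m along the optical axis (not along the pixel's ray), 0 where there is no reading.
- get_calibration(name): a dict with "camera_matrix" (3x3 intrinsics, pixels), "T" (4x4, takes a point from camera to world coordinates). Camera axes: x right, y down, z forward; pixel columns grow to the right and rows downward; lengths in m; the calibration is good to about 2 mm. A picture is of the moment at which its call begins: read the wrist's pose just before it. get_calibration takes no time and is no camera call; for the wrist camera it gives the pose at the moment of the call.
- close_job(): hands the job in; it is judged then, once.
The state is a dict: "time": time; "joint_pos": joint angles; "joint_vel": joint speeds; "joint_torque": joint torques, N m; "tool_pos": TCP position; "tool_rot": TCP orientation; "wrist_force": force on the tool from outside, world axes, zero at the start; "ft_torque": the same for the moment, N m; "width": opening from 0.0 (shut) to 1.0 (fully open); "gripper_force": force on a finger pad.
Only numpy, scipy, OpenCV 4.12 (cv2) and the standard library are available. Lean on these libraries where they do the work, as an engineer would, in place of code of your own. Each camera call takes 0.05 s, during which the arm holds its last target. There are 200 camera calls.

TASK

Pick up the mallet by its handle or head and knock the bottle holder's locking pin fully down with it (only the mallet may touch the pin), then stand the mallet back on its face on the bench and let go of it. Then push the bottle's safety cap down, twist it anticlockwise until it is free, and lift it straight up; finish while still holding the cap in the gripper, upright and still, 5 to 10 cm above the bottle's mouth. Leave everything else on the bench where it is.

Things in the scene. Friction and masses are not known exactly. Their poses are not given: they have to be found in the camera images.
- holder: aluminium bottle holder screwed to the bench, plate 120 x 120 x 12; origin at its underside's centre on the bottle's axis, z up. Pin bracket on its -y side, out to 115 from the axis, top 44 above the bench; pin 80 from the axis. A steel cup (86 wide) in it carries the white bottle; cup and bottle turn freely until the pin is fully down in the slot of the cup's ear, then they are locked.
- pin_top (a point): centre of the flat top of the locking pin's round steel head (head 18 wide, 6 thick, upright); 64 above the bench when up, 50 when fully down.
- pin (a joint): locking pin, m moved down: 0 up (head 14 mm clear of the bracket), 0.014 fully down (head seated on the bracket). Sprung and stiff in its guide: takes 6 to 8 N and stays where it is left.
- pin_head: the locking pin's round steel head itself, 18 wide and 6 thick; origin at the centre of its underside. Only the mallet may touch it.
- mallet: small mallet standing on a round face: head an upright cylinder 40 wide, 60 tall, aluminium with pale plastic faces; origin at the lower face's centre. A level wooden handle 16 wide, 22 high runs along the mallet's -x from 20 to 140 from the origin, centre line 32 above the lower face. About 0.24 kg, centre of mass 8 from the head's axis towards the handle.
- cap: grey ribbed safety cap, round, 52 wide, 32 tall; origin at its open underside's centre, z up. Closed: underside 118, top 150 above the bench, skirt 12 above the bottle's shoulder. Push down at least 4 (hard stop at 6; spring 5 to 9 N), turn anticlockwise seen from above 45 to 80 degrees (65 best, stop at 85 to 90) while down, lift straight; clear of the neck after 25 of lift. 30 g.
- seal (a joint): sprung plug in the bottle's neck, under the cap: m that the closed cap is pushed down from rest (about 0 closed, 0.006 at the hard stop, about -0.003 when the cap is off).
- neck (a point): centre of the white bottle's neck rim, on the bottle's axis, 140 above the bench. The bottle is 76 wide; its shoulder slopes in from 92 to 106 above the bench.
- glue_pot: bystander, leave alone: squat dark-capped glue jar, 50 wide, 60 tall; origin at the centre of its underside.
- paint_jar: bystander, leave alone: small glass jar with a white lid, 42 wide, 55 tall; origin at the centre of its underside.
- chassis: bystander, leave alone: grey printed tube-frame car body, about 140 x 310, 95 tall, towards the far side; origin at the centre of its underside.
- tank: bystander, leave alone: grey printed cylinder on a flat foot, 60 long, 28 high; origin at the centre of its underside.
- axle: bystander, leave alone: grey printed axle with thin struts, 110 wide, 22 high; origin at the centre of its underside.
- damper: bystander, leave alone: grey printed ribbed damper, 50 long, 16 high; origin at the centre of its underside.
- tweezers: bystander, leave alone: steel tweezers lying flat, 130 long, 6 high; origin at the centre of its underside.
There are look-alikes about, which are no part of the job. What is meant by the holder is not red, and is the larger of those in its own colour.

How it is judged:
By the outcome, as a careful person would: the job done as asked, in the order asked, and still so for the second after the job is handed in, while the arm keeps its last pose, push and grip.
It also fails if it takes over 61 s, if anything falls off the work surface, if the arm or the gripper's body presses on something with over 40 N, if the wrist force passes 120 N, or if a joint passes its speed limit or range.

## Working session

There is one attempt and no reset: what is moved stays moved. The work goes in short steps, Python scripts to look and compute and a tool call to move; the robot and the scene stay as the last step left them, time stands still between calls to the robot, and variables do not carry over. Pictures are saved under pics/ and viewed, at most 10 in all, crops included, and the job is handed in when it is done.

Besides the shell and the picture viewer there is one more tool, called after ">>>" in YAML: its name, and indented under it one key for each argument. send_rows: Moves the arm, as the interface text tells. Shifts and turns lie within -1 to 1; 1 stands for 0.03 m of shift or 6 degrees of turn. Its arguments: {"type":"object","properties":{"plan":{"type":"array","items":{"type":"array","items":{"type":"array","items":{"type":"number","minimum":-1,"maximum":1}}}}},"required":["plan"]}

```bash
ls; mkdir -p pics
cat > h.py <<'E'
import numpy as np, cv2
from scipy.spatial.transform import Rotation as R
from station import *
def cloud(n):
    im,d=read_camera(n); c=get_calibration(n); K=c["camera_matrix"]; T=np.array(c["T"]); K=np.array(K)
    v,u=np.mgrid[:d.shape[0],:d.shape[1]]
    p=np.stack([(u-K[0,2])/K[0,0]*d,(v-K[1,2])/K[1,1]*d,d],-1)@T[:3,:3].T+T[:3,3]
    p[d==0]=np.nan
    return im,p
E
python3 - <<'E'
from h import *
print(read_state())
for n in("top","scene"):
    im,p=cloud(n); cv2.imwrite(f"pics/{n}.png",im); np.savez(f"{n}.npz",im=im,p=p)
    print(n,np.array(get_calibration(n)["T"]).round(3).tolist())
E
```

```text
pics
{'time': 0.0, 'joint_pos': array([ 1.04088521e+00,  3.59537839e-01,  1.51142212e+00,  2.31937885e-05,
        1.27249817e+00, -1.15126775e-01]), 'joint_vel': array([-0.00094984,  0.00058434, -0.00125549, -0.00118735, -0.00030047,
       -0.00026495]), 'joint_torque': array([ 1.13183502e-03, -5.27615833e+01, -2.78619683e+01, -2.20330630e-04,
        1.34675732e-02,  1.72757147e-06]), 'tool_pos': array([0.24144422, 0.54849299, 0.206138  ]), 'tool_rot': array([ 2.05911914e-01,  9.78570086e-01, -8.81137152e-04, -3.06148861e-04]), 'wrist_force': array([ 0.3192576 ,  0.20484099, -0.73997222]), 'ft_torque': array([ 0.01686385, -0.01811452, -0.0333863 ]), 'gripper_force': 0.0, 'width': 0.9964204312993407}
top [[-0.002, -0.999, 0.053, 0.448], [-1.0, 0.003, 0.016, -0.072], [-0.016, -0.053, -0.998, 1.109], [0.0, 0.0, 0.0, 1.0]]
scene [[0.685, 0.471, -0.556, 1.117], [0.729, -0.465, 0.503, -0.601], [-0.022, -0.749, -0.662, 0.841], [0.0, 0.0, 0.0, 1.0]]
```

View pics/top.png

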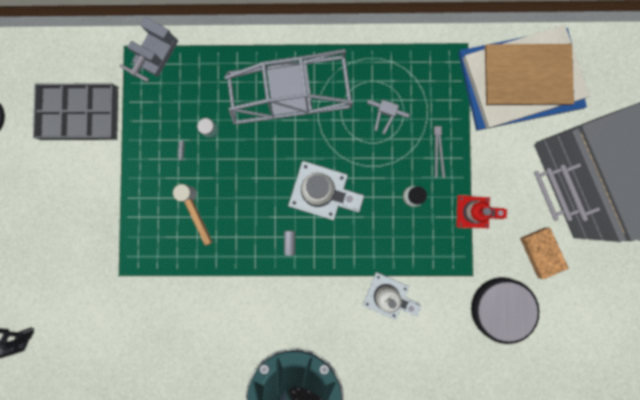

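View pics/scene.png

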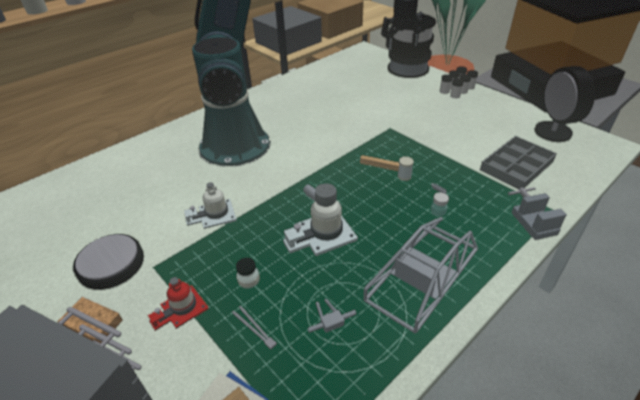

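Run:
```python
from h import *
t=np.load("top.npz");p=t["p"]
c=get_calibration("top");K=np.array(c["camera_matrix"]);T=np.array(c["T"]);print(K.round(1).tolist())
q=np.linalg.inv(T)@np.array([.2414,.5485,.206,1]);print("tcp px",(K@q[:3]/q[2])[:2])
for n,u,v in[("cap",315,185),("pinhead",352,201),("mallethead",181,192),("handle end",208,242),("table",250,200),("plate",300,205),("bracket",355,205),("glue",414,195),("paint",205,126),("tank",289,243),("damp",181,150),("small",385,297)]:
    print(n,np.nanmedian(p[v-1:v+2,u-1:u+2].reshape(-1,3),0).round(4))
z=p[...,2]
def blob(n,u0,u1,v0,v1,z0,z1):
    m=np.zeros(z.shape,bool);m[v0:v1,u0:u1]=True;m&=(z>z0)&(z<z1)
    q=p[m];(c,wh,a)=cv2.minAreaRect(q[:,:2].astype(np.float32)*1000)
    print(n,m.sum(),"mean",q.mean(0).round(4),"rect",np.round(c,1),np.round(wh,1),round(a,1),"zmed",np.median(q[:,2]).round(4),"zmax",q[:,2].max().round(4))
blob("cap",270,375,150,230,.14,.16)
blob("bottle",270,375,150,230,.08,.16)
blob("pinregion",335,370,180,220,.052,.075)
blob("bracket",330,370,180,220,.03,.075)
blob("plate",270,375,150,230,.007,.018)
blob("mhead",160,230,170,255,.05,.07)
blob("handle",160,230,200,255,.03,.05)
s=np.load("scene.npz");
cv2.imwrite("pics/crop.png",np.hstack([cv2.resize(t["im"][150:230,270:380],None,fx=3.5,fy=3.5),cv2.resize(s["im"][175:255,275:385],None,fx=3.5,fy=3.5)]))
```

```text
[[434.6, 0.0, 315.2], [0.0, 434.6, 194.1], [0.0, 0.0, 1.0]]
tcp px [ 23.10296485 317.62117052]
cap [ 0.5192 -0.0562  0.1503]
pinhead [ 0.4868 -0.1437  0.0614]
mallethead [0.51   0.2709 0.0587]
handle end [0.3879 0.208  0.0443]
table [ 4.924e-01  1.133e-01 -2.000e-04]
plate [ 0.4791 -0.0159  0.0121]
bracket [ 0.4777 -0.1522  0.0448]
glue [ 0.501  -0.2932  0.0589]
paint [0.6722 0.2159 0.0561]
tank [0.3843 0.0105 0.0276]
damp [0.6205 0.2882 0.0127]
small [ 0.2614 -0.2181  0.0793]
cap 434 mean [ 0.5158 -0.0612  0.1499] rect [515.6 -61.1] [50.2 51.6] 46.0 zmed 0.1501 zmax 0.1553
bottle 819 mean [ 0.5132 -0.0616  0.1259] rect [515.3 -61. ] [73.4 73. ] 89.5 zmed 0.1468 zmax 0.1553
pinregion 44 mean [ 0.4918 -0.1373  0.0635] rect [ 491.6 -137.7] [14.5 16.9] 0.2 zmed 0.0634 zmax 0.0684
bracket 296 mean [ 0.4913 -0.1406  0.0462] rect [ 502.6 -128.9] [84.5 51.1] 72.4 zmed 0.0443 zmax 0.0684
plate 1288 mean [ 0.5136 -0.0636  0.012 ] rect [533.5 -78. ] [196.7 221.6] 14.1 zmed 0.012 zmax 0.0176
mhead 230 mean [0.5081 0.2691 0.0596] rect [507.6 269.3] [39.1 38.7] 89.7 zmed 0.0597 zmax 0.0661
handle 368 mean [0.4377 0.2341 0.0415] rect [438.4 236. ] [123.7  19.7] 27.6 zmed 0.0422 zmax 0.0478
```

View pics/crop.png

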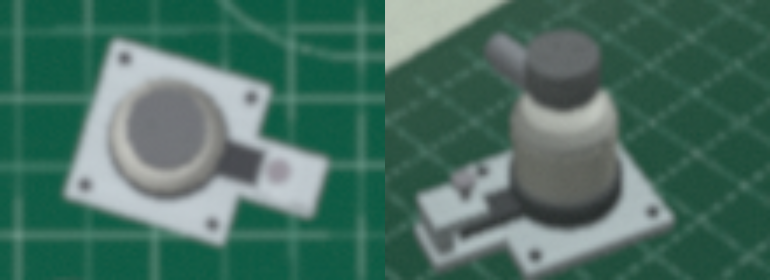

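>>> send_rows:
  plan:
    - [[0,0,1,0,0,0,1],[0,0,1,0,0,0,1],[0,0,1,0,0,0,1],[0,0,1,0,0,0,1],[0,0,1,0,0,0,1],[0,0,1,0,0,0,1],[0,0,1,0,0,0,1],[0,0,1,0,0,0,1],[0,0,1,0,0,0,1],[0,0,1,0,0,0,1],[0,0,1,0,0,0,1],[0,0,1,0,0,0,1]]

```text
time: 1.3
tool_pos: [0.2416, 0.5487, 0.2065]
tool_rot: [0.743, 0.669, -0.001, 0.0]
wrist_force: [0.3, 0.1, 0.6]
width: 0.999
gripper_force: 0.0
```

>>> send_rows:
  plan:
    - [[0,0,1,0,0,0,1],[0,0,1,0,0,0,1],[0,0,1,0,0,0,1],[0,0,1,0,0,0,1],[0,0,1,0,0,0,1],[0,0,1,0,0,0,1],[0,0,1,0,0,0,1],[0,0,1,0,0,0,1],[0,0,1,0,0,0,1],[0,0,0.43,0,0,0,1]]

```text
time: 2.3
tool_pos: [0.2415, 0.5487, 0.2064]
tool_rot: [0.971, 0.237, -0.0, 0.0]
wrist_force: [-0.2, 0.0, -0.4]
width: 0.997
gripper_force: 0.0
```

```bash
cat >> h.py <<'E'
def go(x,y,z,yawy=None):
    "print the shift to a target in tool units (rows of 1), and turn of tool y's heading"
    s=read_state(); r=R.from_quat(s["tool_rot"]); m=r.as_matrix(); d=np.array([x,y,z])-s["tool_pos"]
    print("t",round(s["time"],2),"pos",s["tool_pos"].round(4),"y-head",np.degrees(np.arctan2(m[1,1],m[0,1])).round(2),"z",m[:,2].round(4),"units",(m.T@d/.03).round(2),
      "F",s["wrist_force"].round(1),"w",round(s["width"],3),"gf",round(s["gripper_force"],1),"j6",s["joint_pos"][5].round(2))
    if yawy is not None:
        t=np.radians(yawy); Y=np.array([np.cos(t),np.sin(t),0]);Z=np.array([0,0,-1.]);M=np.stack([np.cross(Y,Z),Y,Z],1)
        print("turn units",(np.degrees(R.from_matrix(m.T@M).as_rotvec())/6).round(3))
E
python3 -c "
from h import *
go(.508,.269,.13,-62.4)"
```

```text
t 2.3 pos [0.2415 0.5487 0.2064] y-head -62.55 z [-6.e-04 -1.e-03 -1.e+00] units [ 3.59 12.37  2.55] F [-0.2  0.  -0.4] w 0.997 gf 0.0 j6 2.13
turn units [ 0.006  0.01  -0.025]
```

>>> send_rows:
  plan:
    - [[0,0,0,0.3,1,0.2,1],[0,0,0,0.3,1,0.2,1],[0,0,0,0.3,1,0.2,1],[0,0,0,0.3,1,0.2,1],[0,0,0,0.3,1,0.2,1],[0,0,0,0.3,1,0.2,1],[0,0,0,0.3,1,0.2,1],[0,0,0,0.3,1,0.2,1],[0,0,0,0.3,1,0.2,1],[0,0,0,0.3,1,0.2,1],[0,0,0,0.3,1,0.2,1],[0,0,0,0,0.4,0.2,1]]

```text
time: 3.5
tool_pos: [0.4904, 0.2903, 0.1345]
tool_rot: [0.971, 0.238, 0.0, 0.0]
wrist_force: [0.2, 0.0, -0.3]
width: 0.998
gripper_force: 0.0
```

Run:
```python
from h import *
go(.508,.269,.027,-62.4)
im,p=cloud("wrist");z=p[...,2];m=(z>.05)&(z<.07)
print(m.sum())
if m.sum()>50: print(cv2.minAreaRect(p[m][:,:2].astype(np.float32)*1000), p[m].mean(0))
m=(z>.036)&(z<.05)
if m.sum()>50: print(cv2.minAreaRect(p[m][:,:2].astype(np.float32)*1000), p[m].mean(0))
cv2.imwrite("pics/w1.png",im)
```

```text
t 3.5 pos [0.4904 0.2903 0.1345] y-head -62.46 z [ 9.e-04 -4.e-04 -1.e+00] units [0.19 0.9  3.58] F [ 0.2  0.  -0.3] w 0.998 gf 0.0 j6 1.5
turn units [ 0.008 -0.006 -0.01 ]
5428
((585.4381103515625, 118.57129669189453), (341.5007019042969, 202.61312866210938), 88.45065307617188) [0.57840798 0.18918613 0.05619679]
((547.6017456054688, 141.99600219726562), (320.9355163574219, 305.43658447265625), 27.25254249572754) [0.51723073 0.1465942  0.04170377]
```

View pics/w1.png

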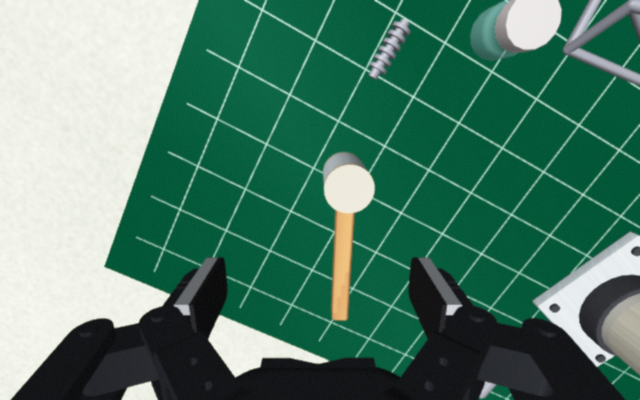

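>>> send_rows:
  plan:
    - [[0,0,0,0.2,0.9,0,1],[0,0,0,0,0,0,1],[0,0,0,0,0,0,1]]

```text
time: 3.85
tool_pos: [0.5053, 0.2714, 0.1348]
tool_rot: [0.971, 0.239, -0.001, -0.0]
wrist_force: [-0.2, 0.4, -0.0]
width: 1.001
gripper_force: 0.0
```

Run:
```python
from h import *
im,p=cloud("wrist");z=p[...,2];near=np.hypot(p[...,0]-.508,p[...,1]-.269)<.05
m=(z>.054)&(z<.066)&near
c=cv2.minAreaRect(p[m][:,:2].astype(np.float32)*1000);print(m.sum(),c,np.median(z[m]))
m=(z>.036)&(z<.05)&(np.hypot(p[...,0]-.44,p[...,1]-.236)<.07)
print(m.sum(),cv2.minAreaRect(p[m][:,:2].astype(np.float32)*1000))
go(c[0][0]/1000,c[0][1]/1000,.027,-62.4)
```

```text
1933 ((509.2838439941406, 272.8913269042969), (39.82184600830078, 39.50349807739258), 86.57064056396484) 0.05957448173860755
1802 ((434.8307800292969, 236.18658447265625), (113.55915832519531, 16.001873016357422), 26.325197219848633)
t 3.9 pos [0.505  0.2717 0.1349] y-head -62.34 z [-1.2e-03  2.0e-04 -1.0e+00] units [0.15 0.03 3.59] F [-0.3  0.2 -0.3] w 1.0 gf 0.0 j6 1.46
turn units [-0.007  0.009  0.01 ]
```

>>> send_rows:
  plan:
    - [[0,0,0.1,0.14,0,0.5,1],[0,0,0,0,0,0.7,1],[0,0,0,0,0,0.8,1],[0,0,0,0,0,0.8,1],[0,0,0,0,0,0.5,1],[0,0,0,0,0,0.3,1],[0,0,0,0,0,0,1],[0,0,0,0,0,0,0],[0,0,0,0,0,0,0],[0,0,0,0,0,0,0],[0,0,0,0,0,0,0],[0,0,0,0,0,0,0]]

```text
time: 5.1
tool_pos: [0.5106, 0.2732, 0.0283]
tool_rot: [0.972, 0.234, 0.001, -0.0]
wrist_force: [-0.9, -0.7, 5.2]
width: 0.433
gripper_force: 59.3
```

>>> send_rows:
  plan:
    - [[0,0,0,0,0,0,0],[0,0,0,0,0,0,0],[0,0,0,0,0,0,0],[0,0,0,0,0,0,0]]

```text
time: 5.5
tool_pos: [0.5106, 0.2732, 0.0283]
tool_rot: [0.972, 0.234, 0.001, -0.0]
wrist_force: [-0.5, -0.2, 5.6]
width: 0.434
gripper_force: 59.3
```

```bash
python3 -c "
from h import *
go(.4917,-.1375,.13,-17.4)"
```

```text
t 5.5 pos [0.5106 0.2732 0.0283] y-head -62.96 z [ 1.8e-03  8.0e-04 -1.0e+00] units [-6.78 11.91 -3.4 ] F [-0.5 -0.2  5.6] w 0.434 gf 59.3 j6 1.47
turn units [ 0.009 -0.017 -7.593]
```

>>> send_rows:
  plan:
    - [[0,0,0,0,0,-0.5,0],[0,0,-0.84,0,0,-0.8,0],[0,0,-0.84,0,0,-0.8,0],[0,0,-0.84,0,0,-0.8,0],[0,0,-0.84,0,0,-0.8,0],[0,0,-0.84,0,0,-0.8,0],[0,0,-0.84,0,0,-0.8,0],[0,0,-0.84,0,0,-0.8,0],[0,0,-0.84,0,0,-0.8,0],[0,0,-0.84,0,0,-0.3,0],[0,0,0,0,0,0,0],[0,0,0,0,0,0,0]]

```text
time: 6.7
tool_pos: [0.5093, 0.2727, 0.2427]
tool_rot: [0.808, 0.59, -0.0, -0.0]
wrist_force: [1.0, 0.4, -3.3]
width: 0.425
gripper_force: 60.5
```

```bash
python3 -c "
from h import *
go(.4917,-.1375,.24,-17.4)"
```

```text
t 6.7 pos [0.5093 0.2727 0.2427] y-head -17.73 z [-4.e-04 -2.e-04 -1.e+00] units [-13.2    3.6    0.09] F [ 1.   0.4 -3.3] w 0.425 gf 60.5 j6 0.68
turn units [-0.003  0.003 -0.055]
```

>>> send_rows:
  plan:
    - [[0,0,0,-0.6,0.15,0,0],[0,0,0,-1,0.27,0,0],[0,0,0,-1,0.27,0,0],[0,0,0,-1,0.27,0,0],[0,0,0,-1,0.27,0,0],[0,0,0,-1,0.27,0,0],[0,0,0,-1,0.27,0,0],[0,0,0,-1,0.27,0,0],[0,0,0,-1,0.27,0,0],[0,0,0,-1,0.27,0,0],[0,0,0,-1,0.27,0,0],[0,0,0,-1,0.27,0,0]]

```text
time: 7.9
tool_pos: [0.4922, -0.0888, 0.2419]
tool_rot: [0.807, 0.59, -0.001, -0.001]
wrist_force: [1.4, -0.1, -1.6]
width: 0.429
gripper_force: 60.5
```

>>> send_rows:
  plan:
    - [[0,0,-0.05,-1,0.27,0,0],[0,0,0,-0.6,0.2,0,0],[0,0,0,0,0,0,0],[0,0,0,0,0,0,0]]

```text
time: 8.3
tool_pos: [0.4917, -0.1372, 0.2421]
tool_rot: [0.806, 0.592, -0.001, -0.001]
wrist_force: [-0.7, 0.2, -2.6]
width: 0.428
gripper_force: 60.5
```

Run:
```python
from h import *
go(.4917,-.1375,.105,-17.4)
for n in("wrist","scene"):
    im,p=cloud(n); np.savez(n+"2.npz",im=im,p=p)
    if n=="wrist": a=im
    else: b=im
# mallet lower face/handle in scene view
q=p[(p[...,2]>.19)&(p[...,2]<.31)&(np.hypot(p[...,0]-.46,p[...,1]+.2)<.12)]
print(len(q))
cv2.imwrite("pics/w2.png",cv2.resize(np.hstack([cv2.resize(a,(400,250)),cv2.resize(b[100:350,150:550],(400,250))]),None,fx=1,fy=1))
```

```text
t 8.3 pos [ 0.4917 -0.1372  0.2421] y-head -17.43 z [-0.0021  0.0011 -1.    ] units [-0.01  0.01  4.57] F [-0.7  0.2 -2.6] w 0.428 gf 60.5 j6 -0.1
turn units [-0.022 -0.004 -0.005]
1226
```

View pics/w2.png

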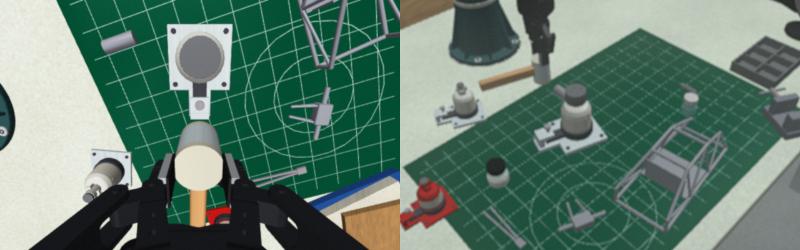

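>>> send_rows:
  plan:
    - [[0,0,0,0,0,0.5,0],[0,0,0,0,0,0.9,0],[0,0,0,0,0,0.9,0],[0,0,0,0,0,0.9,0],[0,0,0,0,0,0.9,0],[0,0,0,0,0,0.5,0],[0,0,0,0,0,0.1,0],[0,0,0,0,0,0.2,0],[0,0,0,0,0,0.2,0],[0,0,0,0,0,0.2,0],[0,0,0,0,0,0.1,0],[0,0,0,0,0,0,0]]

```text
time: 9.6
tool_pos: [0.4936, -0.1374, 0.0813]
tool_rot: [0.805, 0.593, 0.0, 0.001]
wrist_force: [1.3, 0.0, -0.1]
width: 0.431
gripper_force: 60.8
```

>>> send_rows:
  plan:
    - [[0,0,0,0,0,0.1,0],[0,0,0,0,0,0,0]]

```text
time: 9.8
tool_pos: [0.4936, -0.1374, 0.0783]
tool_rot: [0.805, 0.593, 0.0, 0.001]
wrist_force: [0.4, 0.1, 1.5]
width: 0.432
gripper_force: 61.0
```

>>> send_rows:
  plan:
    - [[0,0,0,0,0,0.1,0],[0,0,0,0,0,0,0]]

```text
time: 10.0
tool_pos: [0.4941, -0.1377, 0.0777]
tool_rot: [0.805, 0.593, 0.001, 0.001]
wrist_force: [-4.5, 1.7, 28.7]
width: 0.426
gripper_force: 63.9
```

>>> send_rows:
  plan:
    - [[0,0,0,0,0,0.1,0],[0,0,0,0,0,0,0]]

```text
time: 10.2
tool_pos: [0.4944, -0.1381, 0.0772]
tool_rot: [0.805, 0.593, 0.001, 0.002]
wrist_force: [-10.9, 4.6, 56.3]
width: 0.427
gripper_force: 66.7
```

>>> send_rows:
  plan:
    - [[0,0,0,0,0,-0.3,0],[0,0,0,0,0,-0.6,0],[0,0,0,0,0,-0.9,0],[0,0,0,0,0,-0.9,0],[0,0,0,0,0,-0.9,0],[0,0,0,0,0,-0.9,0],[0,0,0,0,0,-0.8,0],[0,0,0,0,0,-0.3,0],[0,0,0,0,0,0,0],[0,0,0,0,0,0,0]]

```text
time: 11.2
tool_pos: [0.492, -0.1368, 0.2387]
tool_rot: [0.805, 0.593, -0.001, -0.001]
wrist_force: [-0.7, 0.6, -2.2]
width: 0.431
gripper_force: 60.6
```

Run:
```python
from h import *
go(.5106,.2732,.24,-17.4)
im,p=cloud("scene");im2,p2=cloud("wrist")
for P in (p,p2):
    q=P[(np.hypot(P[...,0]-.4917,P[...,1]+.1375)<.012)&(P[...,2]<.08)&(P[...,2]>.03)]
    print(len(q),np.percentile(q[:,2],[5,50,90]) if len(q) else 0)
cv2.imwrite("pics/w3.png",cv2.resize(im2[100:300,200:440],None,fx=2,fy=2))
```

```text
t 11.2 pos [ 0.492  -0.1368  0.2387] y-head -17.29 z [-2.1e-03  7.0e-04 -1.0e+00] units [13.23 -3.47 -0.04] F [-0.7  0.6 -2.2] w 0.431 gf 60.6 j6 -0.1
turn units [-0.021 -0.001  0.019]
57 [0.04299721 0.04875008 0.05198147]
322 [0.04266226 0.04852012 0.0501736 ]
```

View pics/w3.png

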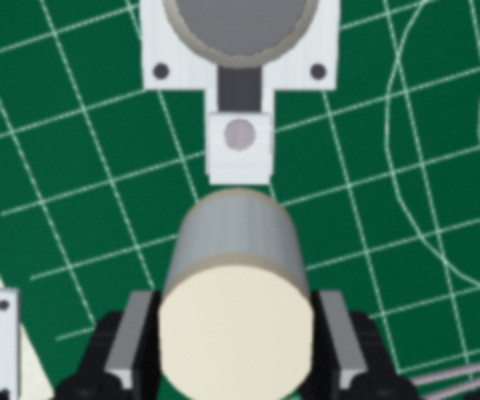

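>>> send_rows:
  plan:
    - [[0,0,0,0.6,-0.15,0,0],[0,0,0,1,-0.26,0,0],[0,0,0,1,-0.26,0,0],[0,0,0,1,-0.26,0,0],[0,0,0,1,-0.26,0,0],[0,0,0,1,-0.26,0,0],[0,0,0,1,-0.26,0,0],[0,0,0,1,-0.26,0,0],[0,0,0,1,-0.26,0,0],[0,0,0,1,-0.26,0,0],[0,0,0,1,-0.26,0,0],[0,0,0,1,-0.26,0,0]]

```text
time: 12.5
tool_pos: [0.5092, 0.2231, 0.2385]
tool_rot: [0.805, 0.593, -0.001, -0.0]
wrist_force: [0.8, -0.2, -1.1]
width: 0.431
gripper_force: 60.6
```

>>> send_rows:
  plan:
    - [[0,0,0.9,1,-0.26,0,0],[0,0,0.95,0.5,-0.45,0.2,0],[0,0,0.95,0,0,0.6,0],[0,0,0.95,0,0,0.7,0],[0,0,0.95,0,0,0.8,0],[0,0,0.95,0,0,0.8,0],[0,0,0.95,0,0,0.8,0],[0,0,0.95,0,0,0.8,0],[0,0,0,0,0,0.8,0],[0,0,0,0,0,0.3,0],[0,0,0,0,0,0,0],[0,0,0,0,0,0,0]]

```text
time: 13.7
tool_pos: [0.5052, 0.2721, 0.0662]
tool_rot: [0.972, 0.237, 0.0, 0.0]
wrist_force: [-1.0, 0.9, -1.2]
width: 0.431
gripper_force: 60.5
```

Run:
```python
from h import *
go(.5106,.2732,.0285,-62.9)
im,p=cloud("scene")
q=p[(np.hypot(p[...,0]-.44,p[...,1]-.236)<.055)&(p[...,2]>.04)&(p[...,2]<.13)]  # handle tilt
print(len(q)); A=np.c_[(q[:,:2]-[.5106,.2732])@[-.888,-.459],np.ones(len(q))]
print(np.linalg.lstsq(A,q[:,2],rcond=None)[0], np.percentile(q[:,2],[10,90]))
```

```text
t 13.7 pos [0.5052 0.2721 0.0662] y-head -62.58 z [ 0.e+00 -1.e-04 -1.e+00] units [0.18 0.05 1.26] F [-1.   0.9 -1.2] w 0.431 gf 60.5 j6 1.47
turn units [ 0.001 -0.     0.054]
302
[-0.01100168  0.07556402] [0.06407577 0.08233864]
```

>>> send_rows:
  plan:
    - [[0,0,0,0.18,0,0.5,0],[0,0,0,0,0,0.5,0],[0,0,0,0,0,0.2,0],[0,0,0,0,0,0,0],[0,0,0,0,0,0,0]]

```text
time: 14.25
tool_pos: [0.5099, 0.2746, 0.0301]
tool_rot: [0.972, 0.237, 0.0, 0.0]
wrist_force: [-0.2, -0.5, -2.0]
width: 0.43
gripper_force: 60.6
```

>>> send_rows:
  plan:
    - [[0,0,0,0,0,0.07,0],[0,0,0,0,0,0,0],[0,0,0,0,0,0,0]]

```text
time: 14.55
tool_pos: [0.5103, 0.2747, 0.0285]
tool_rot: [0.972, 0.237, 0.001, -0.0]
wrist_force: [0.7, 0.6, 1.2]
width: 0.432
gripper_force: 60.8
```

>>> send_rows:
  plan:
    - [[0,0,0,0,0,0,0.7],[0,0,0,0,0,0,1],[0,0,0,0,0,0,1],[0,0,0,0,0,0,1],[0,0,0,0,0,0,1],[0,0,0,0,0,-0.4,1],[0,0,0,0,0,-0.9,1],[0,0,0,0,0,-0.9,1],[0,0,0,0,0,-0.9,1],[0,0,0,0,0,-0.9,1],[0,0,0,0,0,-0.9,1],[0,0,0,0,0,-0.9,1]]

```text
time: 15.75
tool_pos: [0.5095, 0.2744, 0.204]
tool_rot: [0.972, 0.237, 0.0, 0.0]
wrist_force: [-0.5, 0.4, -0.3]
width: 1.003
gripper_force: 0.0
```

Run:
```python
from h import *
im,p=cloud("top");z=p[...,2]
for x,y,r,a,b in((.509,.272,.06,.052,.07),(.5157,-.0611,.06,.14,.16)):
    m=(np.hypot(p[...,0]-x,p[...,1]-y)<r)&(z>a)&(z<b)
    print(m.sum(),cv2.minAreaRect(p[m][:,:2].astype(np.float32)*1000) if m.sum() else 0,np.median(z[m]))
im,p=cloud("wrist");z=p[...,2]
m=(np.hypot(p[...,0]-.509,p[...,1]-.272)<.05)&(z>.052)&(z<.07)
print("wrist",m.sum(),cv2.minAreaRect(p[m][:,:2].astype(np.float32)*1000) if m.sum() else 0,np.median(z[m]))
go(.5157,-.0611,.22,-60)
```

```text
224 ((508.7718811035156, 271.901123046875), (38.621883392333984, 38.68190002441406), 10.277046203613281) 0.05991407038442009
433 ((516.0065307617188, -60.56273651123047), (48.85209274291992, 51.542381286621094), 89.76488494873047) 0.14996480456591677
wrist 1177 ((509.8990173339844, 274.0945739746094), (39.824710845947266, 39.237281799316406), 27.084671020507812) 0.057680224094335875
t 15.85 pos [0.5123 0.2756 0.2069] y-head -62.58 z [ 0.0077  0.003  -1.    ] units [-5.07 10.02 -0.47] F [ 0.5 -0.2  0.8] w 1.0 gf 0.0 j6 1.47
turn units [ 0.01  -0.079 -0.43 ]
```

>>> send_rows:
  plan:
    - [[0,0,0,-0.25,0.5,0,1],[0,0,0,-0.5,1,0,1],[0,0,0,-0.5,1,0,1],[0,0,0,-0.5,1,0,1],[0,0,0,-0.5,1,0,1],[0,0,0,-0.5,1,0,1],[0,0,0,-0.5,1,0,1],[0,0,0,-0.5,1,0,1],[0,0,0,-0.5,1,0,1],[0,0,0,-0.5,1,0,1],[0,0,0,-0.25,0.5,0,1],[0,0,0,0,0,0,1]]

```text
time: 17.05
tool_pos: [0.5133, -0.0635, 0.2009]
tool_rot: [0.972, 0.235, -0.001, -0.0]
wrist_force: [-0.3, 0.0, 0.5]
width: 1.0
gripper_force: 0.0
```

Run:
```python
from h import *
im,p=cloud("wrist");z=p[...,2]
m=(np.hypot(p[...,0]-.5157,p[...,1]+.0611)<.06)&(z>.143)&(z<.157)
print("wrist",m.sum(),cv2.minAreaRect(p[m][:,:2].astype(np.float32)*1000) if m.sum() else 0,np.median(z[m]))
go(.5157,-.0611,.122,-62.5)
```

```text
wrist 3805 ((517.5084838867188, -57.71992874145508), (51.835479736328125, 50.5113410949707), 25.41388702392578) 0.14962903726683302
t 17.1 pos [ 0.5133 -0.0621  0.2009] y-head -62.74 z [-2.3e-03  4.0e-04 -1.0e+00] units [0.09 0.01 2.63] F [ 0.2  0.3 -1. ] w 1.003 gf 0.0 j6 0.84
turn units [-0.014  0.018 -0.04 ]
```

>>> send_rows:
  plan:
    - [[0,0,0,0.06,-0.03,0.5,1],[0,0,0,0,0,0.8,1],[0,0,0,0,0,0.8,1],[0,0,0,0,0,0.45,1],[0,0,0,0,0,0.1,1],[0,0,0,0,0,0,1]]

```text
time: 17.7
tool_pos: [0.515, -0.0585, 0.1219]
tool_rot: [0.971, 0.237, -0.001, -0.0]
wrist_force: [0.3, 0.3, 0.3]
width: 1.001
gripper_force: 0.0
```

Run:
```python
from h import *
go(.5165,-.0595,.122,-62.5)
```

```text
t 17.7 pos [ 0.515  -0.0585  0.1219] y-head -62.54 z [-1.8e-03  5.0e-04 -1.0e+00] units [ 0.03  0.05 -0.  ] F [0.3 0.3 0.3] w 1.001 gf 0.0 j6 0.85
turn units [-0.012  0.013 -0.006]
```

>>> send_rows:
  plan:
    - [[0,0,0,0.03,0.05,0,1],[0,0,0,0,0,0,0],[0,0,0,0,0,0,0],[0,0,0,0,0,0,0],[0,0,0,0,0,0,0],[0,0,0,0,0,0,0],[0,0,0,0,0,0,0]]

```text
time: 18.4
tool_pos: [0.5179, -0.0602, 0.1231]
tool_rot: [0.972, 0.237, 0.001, 0.0]
wrist_force: [0.7, 0.5, 5.4]
width: 0.001
gripper_force: 2.7
```

Run:
```python
from h import *
go(.5165,-.0595,.122,-62.5)
s=read_state();print(s["ft_torque"].round(2), (R.from_quat(s["tool_rot"]).inv().apply(s["wrist_force"])).round(1))
```

```text
t 18.4 pos [ 0.5179 -0.0602  0.1231] y-head -62.59 z [ 1.2e-03 -2.0e-04 -1.0e+00] units [-0.03 -0.04  0.04] F [0.7 0.5 5.4] w 0.001 gf 2.7 j6 0.84
turn units [ 0.007 -0.01  -0.015]
[0.12 0.07 0.03] [ 0.8 -0.1 -5.4]
```

Run:
```python
from h import *
im,p=cloud("scene");im2,p2=cloud("wrist")
cv2.imwrite("pics/w4.png",np.hstack([cv2.resize(im[150:270,260:400],(400,343)),cv2.resize(im2,(400,343))]))
```

```text
(no output)
```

View pics/w4.png

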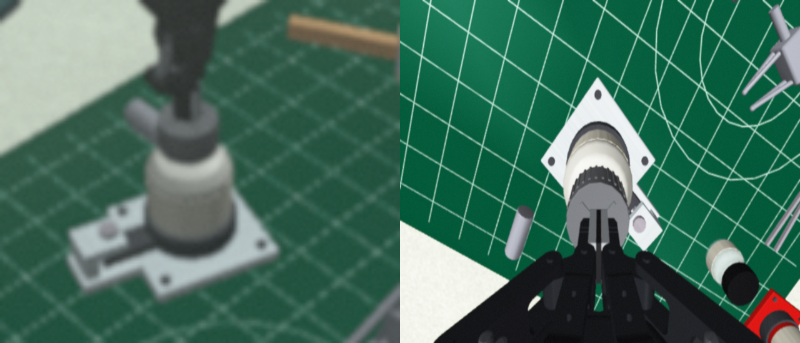

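Run:
```python
from h import *
im,p=cloud("scene");im2,p2=cloud("wrist")
for n,P in(("s",p),("w",p2)):
    r=np.hypot(P[...,0]-.5165,P[...,1]+.0595);z=P[...,2]
    m=(r<.06)&(z>.1);h,e=np.histogram(z[m],np.arange(.1,.26,.004));print(n,list(zip(e.round(3),h)))
    m=(r<.035)&(z>.14)&(z<.155);print(np.median(z[m]),cv2.minAreaRect(P[m][:,:2].astype(np.float32)*1000))
print(read_state()["joint_pos"])
go(0.5165,-.0595,.2)
cv2.imwrite("pics/w5.png",np.hstack([cv2.resize(im[150:250,280:380],(400,400)),cv2.resize(im2[150:350,220:420],(400,400))]))
```

```text
s [(np.float64(0.1), np.int64(88)), (np.float64(0.104), np.int64(92)), (np.float64(0.108), np.int64(13)), (np.float64(0.112), np.int64(1)), (np.float64(0.116), np.int64(13)), (np.float64(0.12), np.int64(32)), (np.float64(0.124), np.int64(24)), (np.float64(0.128), np.int64(28)), (np.float64(0.132), np.int64(23)), (np.float64(0.136), np.int64(31)), (np.float64(0.14), np.int64(24)), (np.float64(0.144), np.int64(68)), (np.float64(0.148), np.int64(110)), (np.float64(0.152), np.int64(8)), (np.float64(0.156), np.int64(10)), (np.float64(0.16), np.int64(14)), (np.float64(0.164), np.int64(12)), (np.float64(0.168), np.int64(11)), (np.float64(0.172), np.int64(14)), (np.float64(0.176), np.int64(11)), (np.float64(0.18), np.int64(8)), (np.float64(0.184), np.int64(1)), (np.float64(0.188), np.int64(3)), (np.float64(0.192), np.int64(18)), (np.float64(0.196), np.int64(14)), (np.float64(0.2), np.int64(18)), (np.float64(0.204), np.int64(14)), (np.float64(0.208), np.int64(15)), (np.float64(0.212), np.int64(22)), (np.float64(0.216), np.int64(26)), (np.float64(0.22), np.int64(25)), (np.float64(0.224), np.in
[... 1443 characters left out ...]
.int64(3910)), (np.float64(0.22), np.int64(4405)), (np.float64(0.224), np.int64(4549)), (np.float64(0.228), np.int64(4574)), (np.float64(0.232), np.int64(3433)), (np.float64(0.236), np.int64(1038)), (np.float64(0.24), np.int64(92)), (np.float64(0.244), np.int64(0)), (np.float64(0.248), np.int64(0)), (np.float64(0.252), np.int64(0))]
0.14683393042365014 ((521.69921875, -56.62982940673828), (42.094512939453125, 52.337425231933594), 28.83292007446289)
[-2.48387483e-01  3.42157029e-01  1.77788798e+00  9.86240859e-05
  1.02025393e+00  8.43997112e-01]
t 18.6 pos [ 0.5179 -0.0602  0.1231] y-head -62.59 z [ 1.3e-03 -2.0e-04 -1.0e+00] units [-0.03 -0.04 -2.56] F [-1.4  0.6  5.4] w -0.0 gf 2.7 j6 0.84
```

View pics/w5.png

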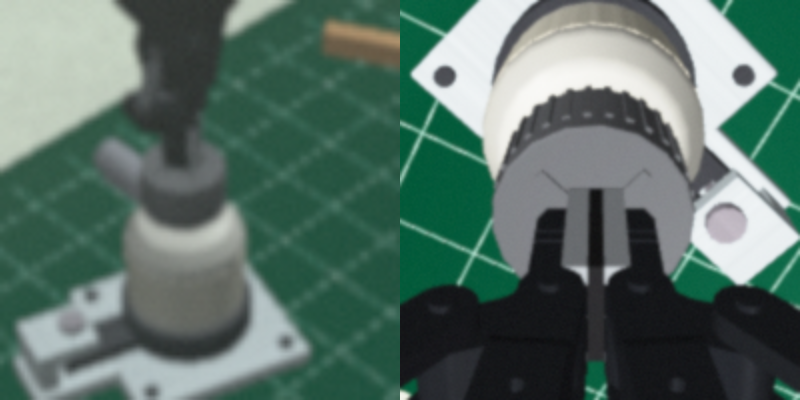

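>>> send_rows:
  plan:
    - [[0,0,0,0,0,-0.5,0],[0,0,0,0,0,-0.9,0],[0,0,0,0,0,-0.9,0],[0,0,0,0,0,-0.2,0],[0,0,0,0,0,0,0],[0,0,0,0,0,0,0]]

```text
time: 19.2
tool_pos: [0.5165, -0.06, 0.1964]
tool_rot: [0.972, 0.237, -0.001, -0.0]
wrist_force: [0.2, 0.2, 0.4]
width: -0.0
gripper_force: 0.0
```

```bash
cat > tip.py <<'E'
from h import *
s=read_state();r=R.from_quat(s["tool_rot"]);im,p=cloud("wrist")
q=r.inv().apply((p-s["tool_pos"]).reshape(-1,3)).reshape(p.shape)   # in tool frame
m=(np.abs(q[...,0])<.018)&(np.abs(q[...,1])<.06)&(q[...,2]<.02)
zz=q[m];h,e=np.histogram(zz[:,2],np.arange(-.08,.021,.005));print(list(zip((e*1000).round().astype(int).tolist(),h.tolist())))
print("F",s["wrist_force"],"w",s["width"],"z",s["tool_pos"])
k=zz[zz[:,2]<.01];k=k[np.argsort(-k[:,2])][:200:20];print(k.round(4).tolist())
z=p[...,2];m=(np.hypot(p[...,0]-.5165,p[...,1]+.0595)<.05)&(z>.143)&(z<.156)
print(np.median(z[m]),cv2.minAreaRect(p[m][:,:2].astype(np.float32)*1000))
E
python3 tip.py
```

```text
[(-80, 3460), (-75, 1870), (-70, 961), (-65, 631), (-60, 282), (-55, 398), (-50, 372), (-45, 346), (-40, 322), (-35, 240), (-30, 92), (-25, 0), (-20, 0), (-15, 0), (-10, 0), (-5, 0), (0, 0), (5, 0), (10, 0), (15, 0)]
F [0.2130026  0.22872432 0.44408934] w -0.00013751942962496368 z [ 0.51652874 -0.05998361  0.19639962]
[[0.0101, 0.0049, -0.0262], [0.0108, 0.0044, -0.0276], [0.0107, -0.0009, -0.0286], [0.0106, 0.0038, -0.0293], [0.0103, 0.0043, -0.0298], [0.0067, -0.0095, -0.0301], [0.0107, 0.0014, -0.0307], [0.0067, -0.0109, -0.0311], [0.0107, 0.0038, -0.0316], [0.0109, -0.0028, -0.032]]
0.14921453630084788 ((517.0889282226562, -58.9159049987793), (51.49763870239258, 50.90367889404297), 22.980144500732422)
```

>>> send_rows:
  plan:
    - [[0,0,0,0,0,0,1],[0,0,0,0,0,0,1],[0,0,0,0,0,0,1],[0,0,0,0,0,0,1],[0,0,0,0,0,0,1],[0,0,0,0,0,0.6,1],[0,0,0,0,0,0.9,1],[0,0,0,0,0,0.9,1],[0,0,0,0,0,0.6,1],[0,0,0,0,0,0.3,1],[0,0,0,0,0,0,1],[0,0,0,0,0,0,1]]

```text
time: 20.45
tool_pos: [0.5179, -0.0603, 0.099]
tool_rot: [0.972, 0.237, 0.0, 0.0]
wrist_force: [0.1, -0.9, 0.5]
width: 1.004
gripper_force: 0.0
```

```bash
python3 tip.py; python3 -c "
from h import *
go(.5167,-.0593,.097,-62.5)"
```

```text
[(-80, 517), (-75, 974), (-70, 972), (-65, 906), (-60, 808), (-55, 8319), (-50, 1112), (-45, 616), (-40, 213), (-35, 65), (-30, 53), (-25, 48), (-20, 3), (-15, 0), (-10, 146), (-5, 805), (0, 455), (5, 144), (10, 3), (15, 6)]
F [ 0.12191238 -0.91963276  0.50909211] w 1.0037046591058176 z [ 0.5178899  -0.06032243  0.09899562]
[[0.0136, -0.0362, 0.0096], [-0.0143, 0.0332, 0.0073], [0.0026, 0.0358, 0.0069], [0.0001, 0.0359, 0.0066], [0.0099, -0.037, 0.0061], [0.0107, 0.034, 0.0058], [-0.0113, -0.0357, 0.0054], [-0.0104, -0.0356, 0.005], [0.0172, -0.0334, 0.0048], [-0.0108, 0.0332, 0.0045]]
0.1498550379470619 ((519.9199829101562, -60.810218811035156), (53.12999725341797, 92.65618896484375), 47.222686767578125)
t 20.5 pos [ 0.5182 -0.0604  0.0994] y-head -62.59 z [ 1.7e-03 -5.0e-04 -1.0e+00] units [-0.03 -0.06  0.08] F [-0.   0.1  0.1] w 0.999 gf 0.0 j6 0.84
turn units [ 0.012 -0.012 -0.014]
```

>>> send_rows:
  plan:
    - [[0,0,0,-0.03,-0.05,0.1,1],[0,0,0,0,0,0,1],[0,0,0,0,0,0,0],[0,0,0,0,0,0,0],[0,0,0,0,0,0,0],[0,0,0,0,0,0,0],[0,0,0,0,0,0,0]]

```text
time: 21.2
tool_pos: [0.5163, -0.0596, 0.0958]
tool_rot: [0.972, 0.237, 0.0, 0.0]
wrist_force: [0.1, -0.9, 4.6]
width: 0.599
gripper_force: 61.6
```

```bash
python3 tip.py; python3 -c "
from h import *
go(.5167,-.0593,.097,-62.5);s=read_state();print(s['ft_torque'].round(2))"
```

```text
[(-80, 2316), (-75, 1252), (-70, 488), (-65, 924), (-60, 655), (-55, 8772), (-50, 496), (-45, 421), (-40, 320), (-35, 193), (-30, 36), (-25, 28), (-20, 0), (-15, 0), (-10, 663), (-5, 416), (0, 262), (5, 14), (10, 6), (15, 0)]
F [ 0.06556587 -0.93661403  4.55741711] w 0.5986926753276596 z [ 0.51629205 -0.05957036  0.09579221]
[[0.0173, -0.0341, 0.0076], [0.0159, 0.0343, 0.0047], [0.0007, 0.0374, 0.0037], [0.0128, 0.0348, 0.0033], [0.0054, 0.0363, 0.003], [0.0155, 0.0328, 0.0027], [0.0, 0.0359, 0.0023], [0.0053, 0.035, 0.002], [0.0176, -0.0319, 0.0017], [0.0147, 0.0326, 0.0014]]
0.14900760314735012 ((518.9453125, -55.45524978637695), (62.51106643676758, 53.84810256958008), 80.30626678466797)
t 21.25 pos [ 0.5163 -0.0596  0.0958] y-head -62.58 z [ 9.e-04 -6.e-04 -1.e+00] units [ 0.02 -0.   -0.04] F [-0.5 -1.4  3.6] w 0.594 gf 61.6 j6 0.85
turn units [ 0.009 -0.005 -0.014]
[-0.26 -0.    0.03]
```

>>> send_rows:
  plan:
    - [[0,0,0,0,0,0.1,0],[0,0,0,0,0,0.08,0],[0,0,0,0,0,0,0],[0,0,0,0,0,0,0]]

```text
time: 21.65
tool_pos: [0.5163, -0.0596, 0.0905]
tool_rot: [0.972, 0.237, 0.0, 0.0]
wrist_force: [-1.3, -2.0, 7.9]
width: 0.597
gripper_force: 61.9
```

>>> send_rows:
  plan:
    - [[0,0,0,0,0,0.04,0],[0,0,0,0,0,0,0]]

```text
time: 21.85
tool_pos: [0.5164, -0.0596, 0.0902]
tool_rot: [0.971, 0.237, 0.001, 0.001]
wrist_force: [-3.7, -1.4, 15.5]
width: 0.594
gripper_force: 62.7
```

>>> send_rows:
  plan:
    - [[0,0,-0.5,0,0,0,0],[0,0,-1,0,0,0,0],[0,0,-1,0,0,0,0],[0,0,-1,0,0,0,0],[0,0,-1,0,0,0,0],[0,0,-1,0,0,0,0],[0,0,-1,0,0,0,0],[0,0,-1,0,0,0,0],[0,0,-1,0,0,0,0],[0,0,-1,0,0,0,0],[0,0,-1,0,0,0,0],[0,0,-0.4,0,0,0,0]]

```text
time: 23.05
tool_pos: [0.5179, -0.0597, 0.0902]
tool_rot: [0.688, 0.725, 0.001, 0.002]
wrist_force: [0.2, -0.6, 12.1]
width: 0.592
gripper_force: 62.3
```

```bash
python3 -c "
from h import *
go(.5163,-.0596,.097,2.5);s=read_state();print(s['ft_torque'].round(2))"
```

```text
t 23.05 pos [ 0.5179 -0.0597  0.0902] y-head 3.0 z [ 0.004 -0.001 -1.   ] units [ 0.01 -0.05 -0.23] F [ 0.2 -0.6 12.1] w 0.592 gf 62.3 j6 -0.3
turn units [0.038 0.011 0.083]
[-0.08 -0.12 -0.06]
```

>>> send_rows:
  plan:
    - [[0,0,0,0,0,-0.1,0],[0,0,0,0,0,-0.15,0],[0,0,0,0,0,-0.15,0],[0,0,0,0,0,0,0]]

```text
time: 23.45
tool_pos: [0.5159, -0.0592, 0.1011]
tool_rot: [0.69, 0.724, 0.0, 0.0]
wrist_force: [0.6, -1.0, 0.7]
width: 0.592
gripper_force: 62.4
```

>>> send_rows:
  plan:
    - [[0,0,0,0,0,-0.2,0],[0,0,0,0,0,-0.4,0],[0,0,0,0,0,-0.4,0],[0,0,0,0,0,-0.5,0],[0,0,0,0,0,-0.5,0],[0,0,0,0,0,-0.5,0],[0,0,0,0,0,-0.4,0],[0,0,0,0,0,-0.2,0],[0,0,0,0,0,0,0],[0,0,0,0,0,0,0],[0,0,0,0,0,0,0],[0,0,0,0,0,0,0]]

```text
time: 24.65
tool_pos: [0.5153, -0.0591, 0.1931]
tool_rot: [0.69, 0.724, -0.0, -0.001]
wrist_force: [0.1, -0.2, 0.5]
width: 0.587
gripper_force: 63.1
```

Run:
```python
from h import *
go(.5163,-.0596,.193)
im,p=cloud("scene");im2,p2=cloud("wrist")
r=np.hypot(p[...,0]-.5165,p[...,1]+.0595);z=p[...,2];m=(r<.036)&(z>.08)
h,e=np.histogram(z[m],np.arange(.08,.29,.006));print(list(zip((e*1000).astype(int).tolist(),h.tolist())))
m=(np.hypot(p2[...,0]-.5165,p2[...,1]+.0595)<.026)&(p2[...,2]>.23)&(p2[...,2]<.26);q=p2[m]
print(len(q),np.median(q[:,2]))
cv2.imwrite("pics/w6.png",np.hstack([cv2.resize(im[110:250,260:400],(400,400)),cv2.resize(im2,(400,400))]))
```

```text
t 24.65 pos [ 0.5153 -0.0591  0.1931] y-head 2.81 z [-1.5e-03  3.0e-04 -1.0e+00] units [-0.02  0.03  0.  ] F [ 0.1 -0.2  0.5] w 0.587 gf 63.1 j6 -0.3
[(80, 11), (86, 13), (92, 65), (98, 116), (104, 164), (110, 18), (116, 19), (122, 43), (128, 32), (134, 22), (140, 20), (146, 69), (152, 6), (158, 0), (164, 0), (170, 0), (176, 0), (182, 0), (188, 0), (194, 0), (200, 0), (206, 0), (212, 9), (218, 38), (224, 47), (230, 47), (236, 50), (242, 148), (248, 110), (254, 30), (260, 22), (266, 35), (272, 31), (278, 26)]
10102 0.24656678873022353
```

View pics/w6.png

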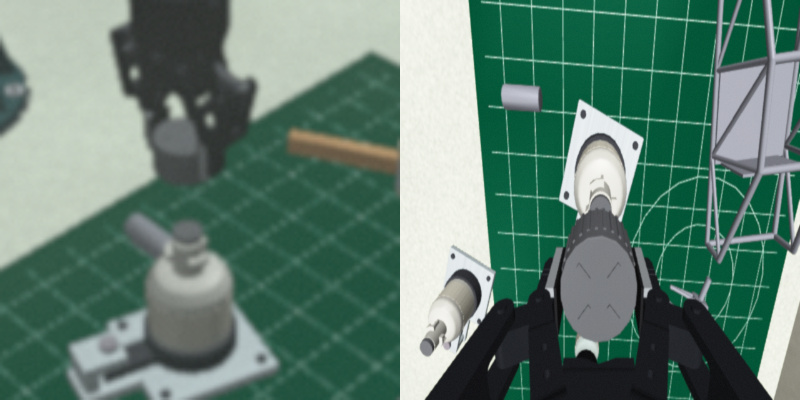

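The cap is off and held level. Its top is at 0.247 m, so its underside is about 75 mm above the mouth. The pin is still down.

```bash
python3 -c "
from station import *
print(read_state()['joint_vel'].round(3)); print(close_job())"
```

```text
[ 0.001 -0.002 -0.002  0.001 -0.002 -0.   ]
the job is handed in; nothing more can be done
None
```

The job is handed in: the mallet knocked the pin fully down and is standing back where it was, and the gripper holds the freed cap level and still, about 75 mm above the bottle's mouth; an earlier try closed the shut fingers on top of the cap and pressed it about 3 mm, with no lasting effect seen.

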